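# Clear the clamp bed and ratchet a stone blank tight

## Task

Clear the clamp: with the block brush held in the gripper (not with the fingers), sweep the three stone offcuts off the bed, over its far edge, into the steel tray, and stand the brush upright back on the bench. Then swing the ratchet lever back and forth, notch by notch, until the jaw has pushed the stone blank against the fence and its sprung pad is pressed in by about 13 mm (anything from 7 to 19 mm is right; it cannot be backed off), and let go. Move the jaw and blank only by the lever, and leave the other things on the bench where they are.

Things in the scene. Friction and masses are not known exactly. Their poses are not given: they have to be found in the camera images.
- bed: Green steel clamp bed, fixed; flat steel top 50 mm above the bench, from x -90 to +90 and y -120 to +190 mm in its frame; origin on the bench under x = y = 0. Its x axis points away from the robot (to the tray), y is the way the jaw closes. At its -y end a lower plate (30 mm high, to y -270) carries the ratchet wheel and lever.
- lever_hinge (a point): Point on the upright axis of ratchet wheel and lever, 145 mm above the bench, at x -30, y -190 mm in the bed's frame.
- lever_grip (a point): Point on the axis of the lever's upright round wooden handle (26 mm diameter, from 85 to 167 mm above the bench), 145 mm above the bench and 130 mm from the lever's axis. It may be held loosely and turns in the grip. The lever's bar lies 75 to 85 mm above the bench.
- lever (a joint): Lever angle in rad, 0 (fully back, towards the robot) to 1.45 (fully forward), anticlockwise from above; at 0.725 the lever points along the bed's -y. Stays where left. Forward turns the wheel; backward the pawl clicks over. From fully back (below 0.06) the pawl bites at about 0.12; one notch is caught past 0.57, two past 0.96, three past 1.36; part notches fall back. 5 to 12 N at the handle.
- wheel: Steel ratchet wheel with 16 saw teeth, 112 mm across, 57 to 69 mm above the bench, under the lever. One notch is 0.393 rad and moves the jaw 10 mm; the jaw comes to rest up to 2 mm short of a multiple of 10 mm when loaded. A holding pawl keeps it from turning back. Origin on its axis at bench height.
- jaw: Steel jaw block, 130 x 26 x 40 mm on the bed, driven along the bed's +y by the wheel. Its origin coincides with the bed's origin at the start and moves with the jaw (up to 150 mm).
- pad (a joint): How far the sprung pad in front of the jaw is pressed in, in m: 0 relaxed, 0.028 at most. 1.5 N per mm. Its two guide pins stand out behind the jaw as it is pressed in. Pushing the blank along the bed presses it in by 2 to 4 mm.
- pad_face (a point): Centre of the pad's flat pressing face, which looks to the bed's +y; the pad is 110 mm wide along the bed's x, 32 mm high (to 84 mm above the bench).
- fence: Fixed steel fence block on the bed, 150 mm long along the bed's x, 30 mm thick, 34 mm high (top 84 mm above the bench). Origin at the foot of its face that looks to -y (to the blank).
- blank: Dark green-grey stone blank with brown edges, 120 (x) x 80 (y) x 25 mm, about 0.6 kg, lying loose on the bed just in front of the pad; it ends clamped flat between pad and fence. Origin at the centre of its underside.
- scrap0: Stone offcut, block 30 (x) x 60 (y) x 20 mm, about 0.1 kg, lying on the bed between blank and fence. Origin at the centre of its underside.
- scrap1: Stone offcut, block 30 (x) x 60 (y) x 20 mm, about 0.1 kg, lying on the bed between blank and fence. Origin at the centre of its underside.
- scrap2: Stone offcut, block 30 (x) x 60 (y) x 20 mm, about 0.1 kg, lying on the bed between blank and fence. Origin at the centre of its underside.
- tray: Open steel tray, fixed on the bench against the bed's far (+x) edge, 135 (x) x 260 (y) mm outside, walls 4 mm, floor 4 mm, near wall 44 mm high (below the bed's top) with a 50 degree ramp inside it down to the floor (its foot 35 mm in), other walls 62 mm. Origin at the centre of its underside, axes as the bed's.
- brush: Block brush that stands upright by itself: dark head 32 to 36 (x) x 70 (y) mm and 38 mm high, with an upright square wooden handle 24 x 24 mm from 38 to 135 mm height at its centre; 0.2 kg. Origin at the centre of its underside, z up the handle. It stands on the bench on the robot's left among a jar and a tin of similar height.
- brush_grip (a point): Point on the brush handle's axis, 105 mm above the brush's underside.
- jar: Bystander: grey jar with a steel cap, 58 mm across, 85 mm tall. Origin at the centre of its underside.
- tin: Bystander: plain metal tin, 54 mm across, 100 mm tall. Origin at the centre of its underside.
- mallet: Bystander: hammer with a wooden handle, 220 mm long, lying beyond the lever. Origin at the centre of its underside.
- rubstone: Bystander: pale rubbing stone, block 90 x 50 x 28 mm. Origin at the centre of its underside.
- chisel: Bystander: steel chisel, 155 mm long, lying flat in front of the bed. Origin at the centre of its underside.
- disc: Bystander: dark grinding disc, 100 mm across, 14 mm thick, lying flat. Origin at the centre of its underside.

How it is judged:
On the way, in this order (a step that is already met when the one before it is completed fails the run):
1. all three offcuts lie in the tray (x of scrap0 in the frame of tray between -0.067 and 0.067 m and y of scrap0 in the frame of tray between -0.127 and 0.127 m and z of each of scrap0, scrap1, scrap2 in the frame of tray below 0.08 m and x of scrap1 in the frame of tray between -0.067 and 0.067 m and y of scrap1 in the frame of tray between -0.127 and 0.127 m and x of scrap2 in the frame of tray between -0.067 and 0.067 m and y of scrap2 in the frame of tray between -0.127 and 0.127 m), for 0.2 s.
2. the blank is pressed against the fence by the sprung pad (value of joint pad between 0.006 and 0.02 m and contact force between blank and fence above 2 N), for 0.2 s.
At the end, for the whole second after the job is handed in: All three offcuts lie inside the tray; the sprung pad is pressed in by 6 to 20 mm; the blank lies flat (0.06 rad) and bears on the fence with over 2 N; the brush stands upright (0.15 rad) at rest on the bench (within 12 mm of it), over 100 mm from the tray's centre (all of step 1 and all of step 2 and angle between blank's own z axis and vertical below 0.06 rad and angle between brush's own z axis and vertical below 0.15 rad and height (world z) of brush below 0.012 m and horizontal distance between brush and tray above 0.1 m and linear speed of each of brush, blank below 0.02 m/s); the robot touches nothing.
It fails at once if the fingers touch an offcut (over 1 N) (contact force between the fingers and scrap0 above 1 N or contact force between the fingers and scrap1 above 1 N or contact force between the fingers and scrap2 above 1 N).
It fails at once if the robot pushes the jaw, the pad, the wheel or the blank directly (over 3 N) (contact force between any of the fingers, the arm and jaw above 3 N or contact force between any of the fingers, the arm and blank above 3 N or contact force between any of the fingers, the arm and wheel above 3 N).
It fails at once if a bystander is moved more than 30 mm (distance of any of jar, tin, mallet, rubstone, chisel, disc from where it was at the start of the episode above 0.03 m).
It also fails if it takes over 72 s, if anything falls off the work surface, if the arm or the gripper's body presses on something with over 40 N, if the wrist force passes 120 N, or if a joint passes its speed limit or range.

## Robot

A 6-joint arm with a two-finger parallel gripper is mounted at the origin on the work surface. World frame = base frame: x ahead of the robot, y to its left, z up, the work surface at z = 0. Lengths are in m, angles in rad, forces in N, time in s.
With the tool pointing down it reaches from about 0.325 to 0.925 m from the base axis. Payload 3.1 kg.
Tool frame: the origin (TCP) lies at the very end of the fingers, on their centre line; the grasp point (between the pads) lies 19 mm behind it; z points along the fingers, y is the direction in which the jaws open and shut (so a half turn about z gives the same grasp; the last joint's range is limited). The gripper opens to 85 mm and grips with 20 to 120 N. Pads are 22 mm wide; open, the fingers measure 114 mm over their backs; the gripper's body (76 mm by 85 mm) begins 54 mm behind the grasp point. The pads swing forward as they close: fully open they stand 13 mm farther back than shut.
Start: joints at [1.221, 0.217, 1.613, -0, 1.311, -0.112], TCP at [0.147, 0.607, 0.206] pointing down, gripper open.
Joint ranges: [-2.75, 2.75], [-0.78, 2.1], [0.31, 2.55], [-1.13, 4.27], [0.13, 2.63], [-2.58, 2.58]. Speed limits (rad/s): [2.79, 2.79, 3.14, 3.14, 3.14, 3.14].

## Interface

Orientations are given as a unit quaternion [w, x, y, z].
In Python, from rig import r, effector, grab_frame, spotter, readout gives the robot as it stands. Calls block until the motion is done:
- r.movep(position, orientation): joint-space move of the TCP to a pose.
- r.move_l(position, rotation=None, feed=0.15, until_force=None): straight line of the TCP; rotation=None keeps the orientation; feed is the mean speed in m/s. With until_force (N) it stops when the force on the tool has changed by that much, and returns True; else False.
- r.move_joints(angles): joint-space move.
- effector.let_go() and effector.grasp(force=None): open the fingers fully, or close them until they stop; force is the grip in N (None keeps the last).
- r.sleep(seconds).
- r.inverse_kinematics(position, orientation): joint angles nearest the present ones, or None.
- grab_frame(name): name is "scene" or "side" or "wrist"; returns a dict with "image" (480x640x3 uint8, blue, green, red), "vfov" (degrees; the focal length in pixels is half the picture's height over the tangent of half this angle, whatever the lens; pixels are square), "cx", "cy" (the principal point, pixels), "position" and "attitude" of the camera in the world. Camera axes: x right, y up, looking along -z (the intrinsics and any distortion apply to the point x, -y, -z); pixel columns grow to the right and rows downward; lengths in m; the calibration is good to about 2 mm. The wrist camera is an equidistant fisheye: a pixel r from the principal point sees the ray r / f radians off the axis. A picture is of the moment at which its call begins. There is no depth.
A pose or a line that the arm cannot do raises r.Unreachable and nothing moves.
- r.job_done(): hands the job in, once; it reports no verdict.
Trained networks look in a picture, given as the dict that the camera call returned (one of the last four; its "shot" number tells which), for a name from the list of things; names that differ only in an ending like _2 or _b are one class to them, and where a whole thing is asked for, a point or a joint stands for the part that bears it (a point fixed in the world has none). Each returns a list of dicts, best first, with "score" (0 to 1); they miss things now and then, are a little off and sometimes report something else, mostly with a low value. They report only what shows in the picture. A call takes as long as a camera call.
- spotter.find_in(name, picture): "point" ([x, y, z] in m, in world coordinates, good to about 4 mm: the middle of the surface that is visible of it).
- spotter.tip_of(name, picture): "point" ([x, y, z] in m, in world coordinates, good to about 4 mm: a listed point, or the origin of a listed thing).
Readings, each from a call of its own:
- readout.current_time(): time.
- readout.current_q(): joint angles.
- readout.current_qvel(): joint speeds.
- readout.current_joint_torque(): joint torques, N m.
- readout.current_position(): TCP position.
- readout.current_tcp_rot(): TCP orientation.
- readout.current_wrist_force(): force on the tool from outside, world axes, zero at the start.
- readout.current_ft_torque(): the same for the moment, N m.
- readout.current_opening(): finger opening in m.
Only numpy, scipy, OpenCV 4.12 (cv2) and the standard library are available. Lean on these libraries where they do the work, as an engineer would, in place of code of your own. Each camera call takes 0.05 s, during which the arm holds its last target.

## Working session

There is one attempt and no reset: what is moved stays moved. The work goes in short steps, each a Python script; the robot and the scene stay as the last script left them, time stands still between calls to the robot, and variables do not carry over. Pictures are saved under pics/ and viewed, and the job is handed in when it is done.

```bash
ls; mkdir -p pics; python3 - <<'E'
from rig import r, effector, grab_frame, spotter, readout
import cv2
for n in ["scene","side","wrist"]:
    f=grab_frame(n); cv2.imwrite(f"pics/a_{n}.png",f["image"]); print(n,f["vfov"],f["cx"],f["cy"],f["position"],f["attitude"])
    if n=="wrist": continue
    for o in ["bed","lever_hinge","lever_grip","wheel","jaw","pad_face","fence","blank","scrap0","scrap1","scrap2","tray","brush","brush_grip","jar","tin","mallet","rubstone","chisel","disc"]:
        print(o,[([round(float(v),3) for v in d["point"]],round(d["score"],2)) for d in spotter.tip_of(o,f)][:3])
print(readout.current_time(),readout.current_tcp_rot())
E
```

```text
pics
scene 42.807634130225416 313.0585860199631 245.26831376604864 [0.98834545 0.60116086 1.08891561] [0.3324044  0.10670644 0.29803709 0.88842273]
bed [([0.547, 0.05, -0.001], 0.89), ([0.374, 0.033, 0.006], 0.53)]
lever_hinge [([0.517, -0.139, 0.143], 0.77), ([0.512, -0.135, 0.002], 0.38)]
lever_grip [([0.588, -0.247, 0.147], 0.77)]
wheel [([0.511, -0.134, 0.001], 0.74), ([0.572, 0.324, -0.001], 0.53)]
jaw [([0.459, 0.337, -0.002], 0.35)]
pad_face [([0.55, 0.002, 0.07], 0.55)]
fence [([0.544, 0.194, 0.048], 0.63)]
blank [([0.512, -0.133, 0.002], 0.75), ([0.547, 0.047, 0.048], 0.67)]
scrap0 [([0.564, 0.131, 0.053], 0.9), ([0.615, 0.132, 0.051], 0.71), ([0.509, 0.138, 0.048], 0.69)]
scrap1 [([0.564, 0.131, 0.053], 0.9), ([0.615, 0.132, 0.051], 0.71), ([0.509, 0.138, 0.048], 0.69)]
scrap2 [([0.564, 0.131, 0.053], 0.9), ([0.615, 0.132, 0.051], 0.71), ([0.509, 0.138, 0.048], 0.69)]
tray [([0.711, 0.119, -0.002], 0.74)]
brush [([0.456, 0.338, 0.001], 0.77), ([0.451, 0.337, 0.104], 0.24)]
brush_grip [([0.454, 0.336, 0.104], 0.93), ([0.71, 0.119, -0.001], 0.64)]
jar [([0.518, -0.138, 0.142]
[... 897 characters left out ...]
05], 0.73), ([0.616, 0.132, 0.051], 0.54)]
tray [([0.717, 0.119, -0.001], 0.88)]
brush [([0.458, 0.332, 0.004], 0.88)]
brush_grip [([0.454, 0.331, 0.106], 0.77)]
jar [([0.545, 0.192, 0.051], 0.5)]
tin [([0.567, 0.328, -0.003], 0.57)]
mallet [([0.699, -0.347, 0.002], 0.84), ([0.549, 0.047, 0.05], 0.44)]
rubstone [([0.344, 0.295, 0.003], 0.78)]
chisel [([0.374, 0.028, 0.001], 0.85), ([0.459, 0.332, 0.005], 0.38), ([0.565, 0.135, 0.05], 0.35)]
disc [([0.685, 0.333, -0.003], 0.65)]
wrist 65.70646984690485 316.24466132819157 236.10422577854285 [0.0816367  0.62324041 0.37507373] [ 0.77883349 -0.10654201 -0.08366958  0.61242681]
2.15 [-1.05013698e-05  1.18597075e-01  9.92942462e-01 -8.94305587e-06]
```

View pics/a_scene.png

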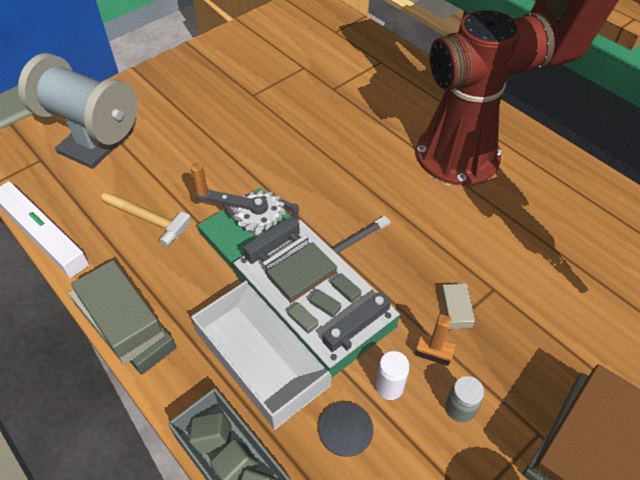

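View pics/a_side.png

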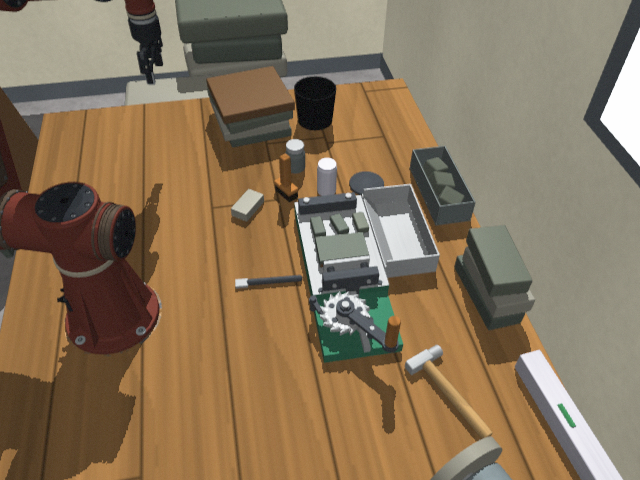

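View pics/a_wrist.png

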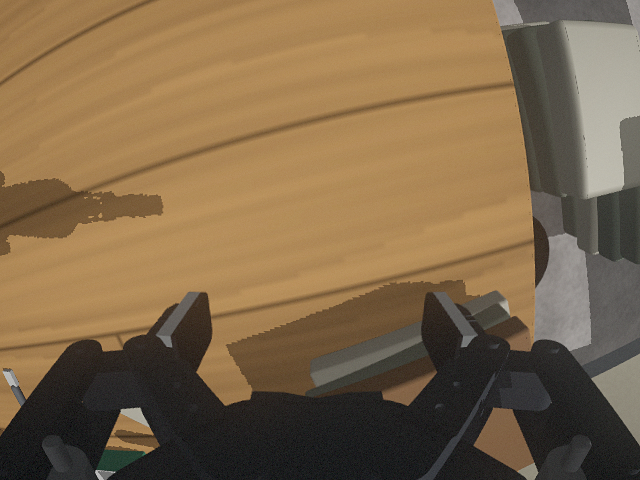

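The scene view shows the bed at about (300,270), scraps at (300-345,285-318), the brush handle at (440,335), the tray at (262,350) and the lever handle at (198,180). These agree with the network points. Next I overlay the model outlines to check yaw.

```bash
cat > h.py <<'E'
import numpy as np, cv2
from scipy.spatial.transform import Rotation as R
CAM={"scene":(42.807634130225416,313.0585860199631,245.26831376604864,[0.98834545,0.60116086,1.08891561],[0.3324044,0.10670644,0.29803709,0.88842273]),
"side":(44.37976726436372,326.6159740987864,241.93414499555297,[0.30682214,-0.87254118,1.1286455],[0.92805508,0.35857835,-0.04453558,-0.09028802])}
def proj(n,P):
    v,cx,cy,p,q=CAM[n]; f=240/np.tan(np.radians(v)/2)
    M=R.from_quat([q[1],q[2],q[3],q[0]]).as_matrix()
    c=(np.atleast_2d(P)-np.array(p))@M
    return np.c_[cx+f*c[:,0]/-c[:,2], cy-f*c[:,1]/-c[:,2]]
def ray2z(n,uv,z):
    v,cx,cy,p,q=CAM[n]; f=240/np.tan(np.radians(v)/2)
    M=R.from_quat([q[1],q[2],q[3],q[0]]).as_matrix(); p=np.array(p)
    d=M@np.array([(uv[0]-cx)/f,-(uv[1]-cy)/f,-1]); return p+d*(z-p[2])/d[2]
def rect(o,yaw,x0,x1,y0,y1,z):
    c,s=np.cos(yaw),np.sin(yaw)
    return [(o[0]+c*x-s*y,o[1]+s*x+c*y,z) for x,y in [(x0,y0),(x1,y0),(x1,y1),(x0,y1)]]
def draw(n,img,items,box,S,out):
    x0,y0,x1,y1=box
    c=cv2.resize(img[y0:y1,x0:x1],None,fx=S,fy=S,interpolation=cv2.INTER_CUBIC)
    for pts,col in items:
        p=((proj(n,pts)-[x0,y0]+.5)*S-.5).astype(int); cv2.polylines(c,[p.reshape(-1,1,2)],True,col,1,cv2.LINE_AA)
    cv2.imwrite(out,c)
def Q(a): # tool down, tool y axis along world angle a (mod pi)
    h=(a+np.pi/2)/2   # x->2h, y->2h-90deg
    return [0,np.cos(h),np.sin(h),0]
E
cat > o.py <<'E'
from h import *
import sys
B=(0.5475,0.0505);y=0.0
it=[(rect(B,y,-.09,.09,-.12,.19,.05),(0,0,255)),(rect(B,y,-.055,.055,-.049,-.048,.084),(255,0,255)),
(rect((0.5485,.047),y,-.06,.06,-.04,.04,.075),(255,255,0)),
(rect((0.5445,.191),y,-.075,.075,0,.03,.084),(0,255,255)),
(rect((0.456,.336),0,-.012,.012,-.012,.012,.135),(0,255,0)),(rect((0.456,.336),0,-.018,.018,-.035,.035,.038),(255,0,0)),
(rect((0.7115,.119),y,-.0675,.0675,-.13,.13,.062),(0,255,0))]
for c in [(.510,.1375),(.5615,.1345),(.6155,.132)]: it.append((rect(c,0,-.015,.015,-.03,.03,.07),(0,165,255)))
for n,box in [("scene",(180,220,500,430)),("side",(230,130,450,300))]:
    draw(n,cv2.imread(f"pics/a_{n}.png"),it,box,2.5 if n=="scene" else 3.5,f"pics/b_{n}.png")
E
python3 o.py; python3 -c "
from rig import r
from h import *
for a in (0,np.pi,-.78,.78,-np.pi+.78,np.pi-.78):
  for p in [(.456,.336,.09),(.6,.138,.14),(.431,-.236,.126),(.603,-.236,.126)]:
    q=r.inverse_kinematics(p,Q(a)); print(round(a,2),p,None if q is None else np.round(q,2))
"
```

```text
0 (0.456, 0.336, 0.09) [ 0.51  0.22  1.84 -0.    1.08  0.51]
0 (0.6, 0.138, 0.14) [ 0.11  0.26  1.69 -0.    1.19  0.11]
0 (0.431, -0.236, 0.126) [-0.64  0.02  1.99 -0.    1.13 -0.64]
0 (0.603, -0.236, 0.126) [-0.48  0.34  1.62 -0.    1.18 -0.48]
3.14 (0.456, 0.336, 0.09) None
3.14 (0.6, 0.138, 0.14) None
3.14 (0.431, -0.236, 0.126) [-0.64  0.02  1.99 -0.    1.13  2.5 ]
3.14 (0.603, -0.236, 0.126) None
-0.78 (0.456, 0.336, 0.09) [ 0.51  0.22  1.84 -0.    1.08  1.29]
-0.78 (0.6, 0.138, 0.14) [ 0.11  0.26  1.69 -0.    1.19  0.89]
-0.78 (0.431, -0.236, 0.126) [-0.64  0.02  1.99 -0.    1.13  0.14]
-0.78 (0.603, -0.236, 0.126) [-0.48  0.34  1.62 -0.    1.18  0.3 ]
0.78 (0.456, 0.336, 0.09) [ 0.51  0.22  1.84 -0.    1.08 -0.27]
0.78 (0.6, 0.138, 0.14) [ 0.11  0.26  1.69 -0.    1.19 -0.67]
0.78 (0.431, -0.236, 0.126) [-0.64  0.02  1.99 -0.    1.13 -1.42]
0.78 (0.603, -0.236, 0.126) [-0.48  0.34  1.62 -0.    1.18 -1.26]
-2.36 (0.456, 0.336, 0.09) None
-2.36 (0.6, 0.138, 0.14) [ 0.11  0.26  1.69 -0.    1.19  2.47]
-2.36 (0.431, -0.236, 0.126) [-0.64  0.02  1.99 -0.    1.13  1.72]
-2.36 (0.603, -0.236, 0.126) [-0.48  0.34  1.62 -0.    1.18  1.88]
2.36 (0.456, 0.336, 0.09) [ 0.51  0.22  1.84 -0.    1.08 -1.85]
2.36 (0.6, 0.138, 0.14) [ 0.11  0.26  1.69 -0.    1.19 -2.25]
2.36 (0.431, -0.236, 0.126) None
2.36 (0.603, -0.236, 0.126) None
```

View pics/b_scene.png

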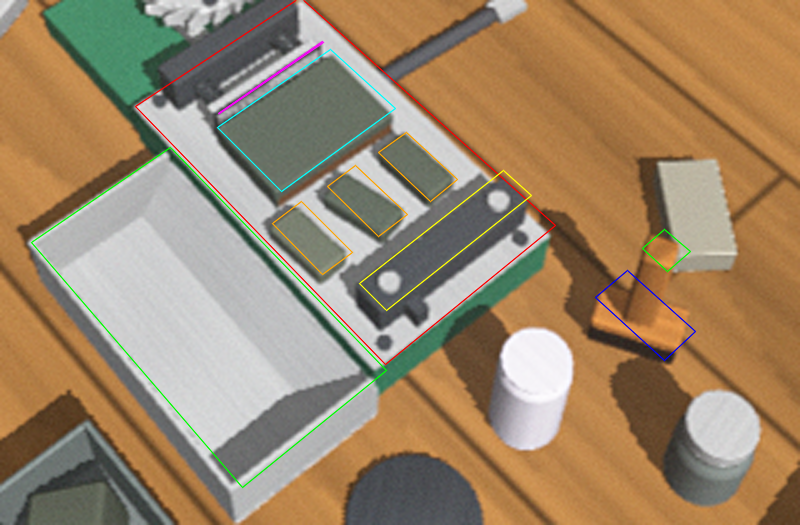

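View pics/b_side.png

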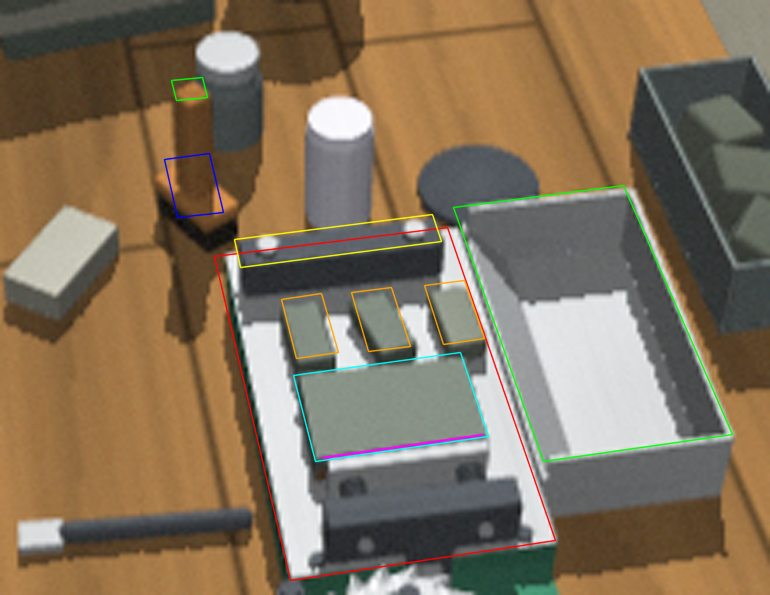

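The outlines fit with bed yaw ≈ 0. The brush however is yawed, with its head's long side visibly off y. I zoom in on it.

```bash
cat > o2.py <<'E'
from h import *
ims=[]
for n,box in [("scene",(395,300,475,380)),("side",(265,145,310,205))]:
  for yw in (0.75,1.0,1.25):
    c=(.456,.334)
    it=[(rect(c,yw,-.012,.012,-.012,.012,.135),(0,255,0)),(rect(c,yw,-.018,.018,-.035,.035,.038),(255,0,0)),(rect(c,yw,-.018,.018,-.035,.035,.0),(255,255,0))]
    draw(n,cv2.imread(f"pics/a_{n}.png"),it,box,3.3 if n=="scene" else 5,"pics/t.png"); ims.append(cv2.resize(cv2.imread("pics/t.png"),(264,264 if n=="scene" else 330)))
cv2.imwrite("pics/c.png",np.vstack([np.hstack(ims[:3]),np.hstack(ims[3:])]))
E
python3 o2.py
```

```text
(no output)
```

View pics/c.png

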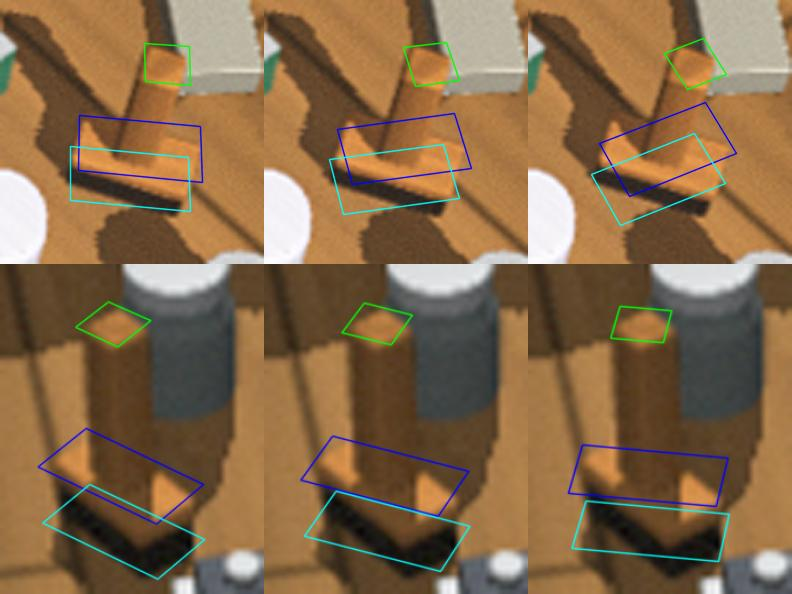

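```bash
sed -i 's/(0.75,1.0,1.25)/(0.45,.55,.65)/; s/c=(.456,.334)/c=(.458,.335)/' o2.py; python3 o2.py
```

```text
(no output)
```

View pics/c.png

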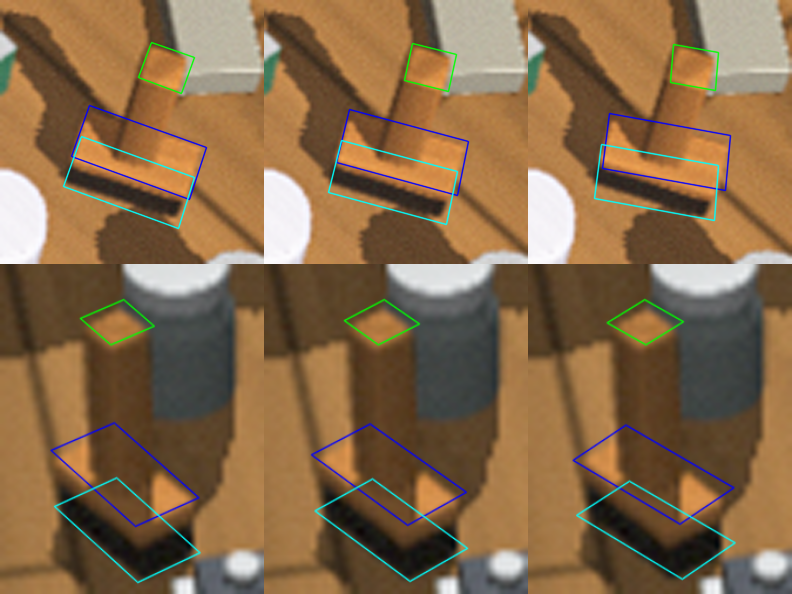

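```bash
cat > s1.py <<'E'
from rig import r, effector, grab_frame, spotter, readout
from h import *
c=(.457,.3335)
r.movep([*c,.22],Q(.57)); r.move_l([*c,.086],feed=.15)
effector.grasp(60); print("open",readout.current_opening())
f=grab_frame("scene"); cv2.imwrite("pics/d0.png",f["image"])
r.move_l([*c,.20],feed=.2)
print("open",readout.current_opening(),readout.current_wrist_force())
r.movep([.465,.138,.20],Q(0.0))
for n in ("scene","side"):
    f=grab_frame(n); cv2.imwrite(f"pics/d_{n}.png",f["image"])
    for o in("brush","brush_grip"): print(n,o,[(np.round(d["point"],3),round(d["score"],2)) for d in spotter.tip_of(o,f)][:2])
print(readout.current_position(),readout.current_time())
it=[(rect((.465,.138),0,-.012,.012,-.012,.012,.135+.114),(0,255,0)),(rect((.465,.138),0,-.018,.018,-.035,.035,.038+.114),(255,0,0)),(rect((.465,.138),0,-.018,.018,-.035,.035,.114),(255,255,0))]
a=[]
for n,box in [("scene",(300,150,440,320)),("side",(250,100,390,270))]:
    draw(n,cv2.imread(f"pics/d_{n}.png"),it,box,2.8,f"pics/t{n}.png"); a.append(cv2.imread(f"pics/t{n}.png"))
cv2.imwrite("pics/d.png",np.hstack(a))
E
python3 s1.py
```

```text
open 0.023425282608489206
open 0.02295545150180998 [ 0.25242006 -0.8055027  -2.82523683]
scene brush [(array([0.464, 0.146, 0.108]), 0.85)]
scene brush_grip [(array([0.46 , 0.142, 0.219]), 0.58)]
side brush [(array([0.467, 0.139, 0.114]), 0.66)]
side brush_grip [(array([0.461, 0.14 , 0.218]), 0.72), (array([ 0.376,  0.027, -0.   ]), 0.5)]
[0.46505305 0.13905451 0.1999912 ] 7.1833
```

View pics/d.png

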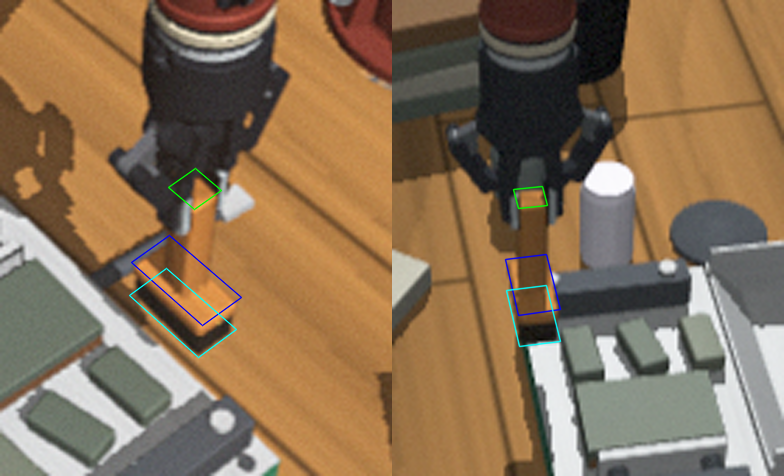

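The brush hangs square and upright. In the left view its head is at about (185,300), within a few mm of the prediction. Next I lower it and sweep.

```bash
cat > s2.py <<'E'
from rig import r, effector, grab_frame, spotter, readout
from h import *
r.move_l([.466,.136,.16],feed=.15)
hit=r.move_l([.466,.136,.1365],feed=.04,until_force=4)
p=readout.current_position(); print(hit,p,readout.current_wrist_force())
z=p[2]+.0015
r.move_l([.466,.136,z],feed=.05)
f=grab_frame("scene"); cv2.imwrite("pics/e0.png",f["image"][200:400,200:460].repeat(3,0).repeat(3,1))
print(r.move_l([.56,.136,z],feed=.08,until_force=25))
f=grab_frame("scene"); cv2.imwrite("pics/e1.png",f["image"][200:400,200:460].repeat(3,0).repeat(3,1))
print(readout.current_position(),readout.current_wrist_force(),readout.current_time())
E
python3 s2.py
```

```text
True [0.46539584 0.13582641 0.13662248] [-1.05218014  0.15239768  3.88892489]
False
[0.56014283 0.13607045 0.13843899] [-0.68566571  0.51522026 -2.28417134] 9.85
```

View pics/e0.png

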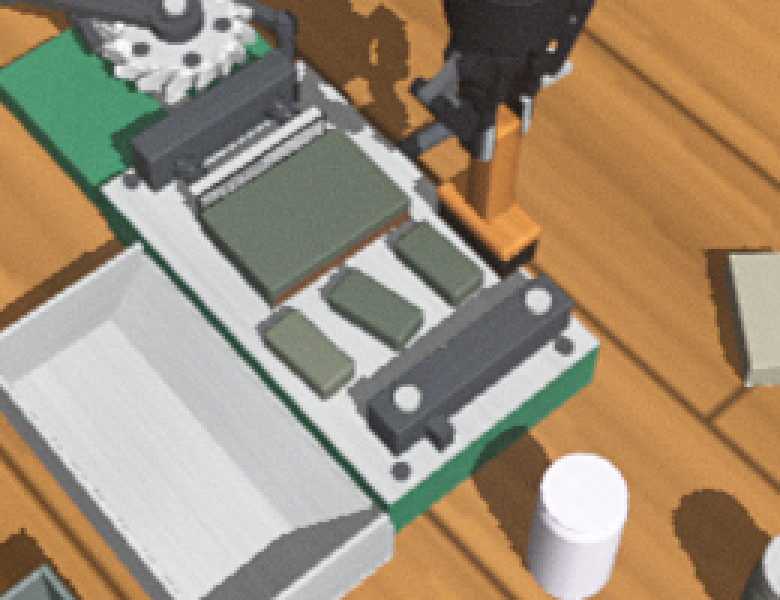

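View pics/e1.png

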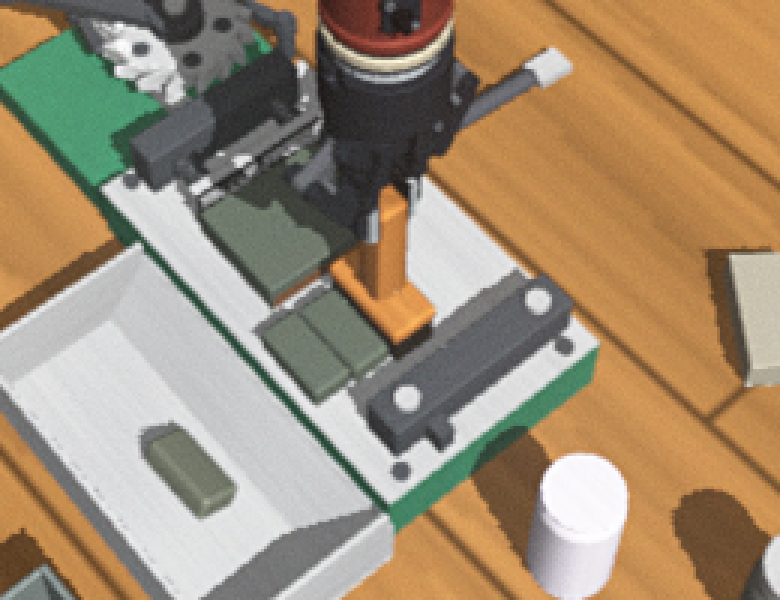

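One offcut is in the tray at about (190,470), and the brush has the other two in line. I continue the sweep.

```bash
cat > s3.py <<'E'
from rig import r, effector, grab_frame, spotter, readout
from h import *
z=.1384
print(r.move_l([.655,.136,z],feed=.1,until_force=25))
r.move_l([.655,.136,.2],feed=.2)
r.movep([.50,.25,.22],Q(.3))
f=grab_frame("scene"); cv2.imwrite("pics/f1.png",f["image"][200:400,200:460].repeat(3,0).repeat(3,1))
print([(np.round(d["point"],3),round(d["score"],2)) for d in spotter.tip_of("scrap0",f)])
print(readout.current_position(),readout.current_wrist_force(),readout.current_time())
E
python3 s3.py
```

```text
False
[(array([0.729, 0.126, 0.024]), 0.97), (array([0.678, 0.135, 0.023]), 0.95), (array([0.503, 0.254, 0.133]), 0.69), (array([0.693, 0.131, 0.027]), 0.67)]
[0.50137878 0.24898418 0.21955824] [-0.54036398 -0.28320145 -1.05677305] 12.3
```

View pics/f1.png

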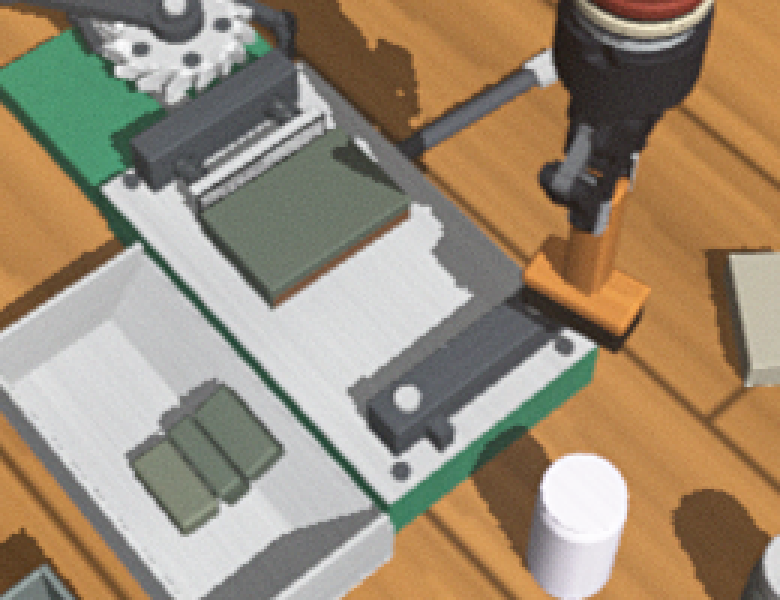

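All three offcuts lie in the tray at about (205,455). Next I stand the brush back and look at the lever.

```bash
cat > s4.py <<'E'
from rig import r, effector, grab_frame, spotter, readout
from h import *
c=(.457,.3335)
r.movep([*c,.20],Q(.57)); r.move_l([*c,.11],feed=.15)
print(r.move_l([*c,.084],feed=.03,until_force=4),readout.current_position())
effector.let_go(); r.move_l([*c,.24],feed=.25)
r.movep([.50,-.05,.30],Q(0))
for n in("scene","side"):
    f=grab_frame(n); cv2.imwrite(f"pics/g_{n}.png",f["image"])
    for o in("brush","lever_grip","lever_hinge","pad_face","fence"): print(n,o,[(np.round(d["point"],3),round(d["score"],2)) for d in spotter.tip_of(o,f)][:2])
print(readout.current_time())
E
python3 s4.py
```

```text
True [0.45646906 0.3332615  0.08664746]
scene brush [(array([ 0.458,  0.336, -0.005]), 0.82), (array([0.728, 0.128, 0.028]), 0.57)]
scene lever_grip [(array([ 0.59 , -0.246,  0.146]), 0.7), (array([ 0.344,  0.299, -0.001]), 0.41)]
scene lever_hinge [(array([ 0.519, -0.138,  0.142]), 0.9)]
scene pad_face [(array([0.55 , 0.007, 0.07 ]), 0.79), (array([0.674, 0.139, 0.023]), 0.67)]
scene fence [(array([0.546, 0.194, 0.049]), 0.82), (array([0.344, 0.297, 0.002]), 0.15)]
side brush [(array([0.458, 0.334, 0.005]), 0.69), (array([ 0.586, -0.245,  0.146]), 0.62)]
side lever_grip [(array([ 0.588, -0.244,  0.146]), 0.69), (array([ 0.57 ,  0.332, -0.001]), 0.57)]
side lever_hinge [(array([ 0.514, -0.142,  0.146]), 0.85)]
side pad_face [(array([0.547, 0.003, 0.069]), 0.67)]
side fence [(array([0.546, 0.194, 0.046]), 0.94)]
17.6833
```

View pics/g_scene.png

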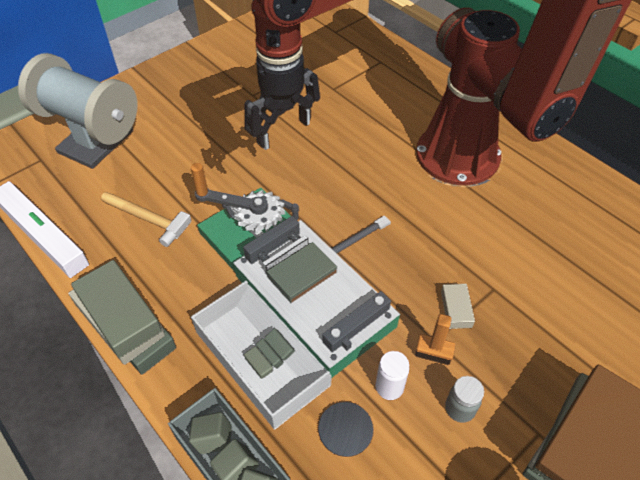

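View pics/g_side.png

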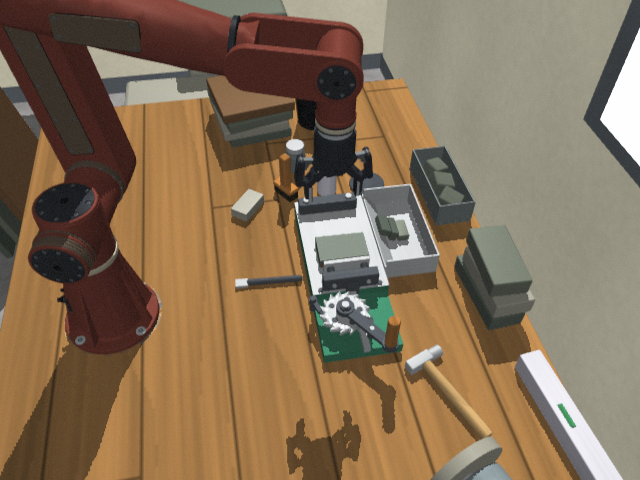

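The brush stands upright at (437,345) in the scene view and the lever handle is at (198,180). Slack to the fence is about 109 mm, so 12 notches (four full strokes) should press the pad in about 10 mm. I do the first stroke.

```bash
cat > lev.py <<'E'
from rig import r, effector, grab_frame, spotter, readout
from h import *
H=np.array([.5172,-.1390]); RR=.130
def pos(t,z=.126,dr=0): 
    p=t-.725-np.pi/2; return [H[0]+(RR+dr)*np.cos(p),H[1]+(RR+dr)*np.sin(p),z]
def ang():
    p=np.array(readout.current_position())[:2]-H; return np.arctan2(p[1],p[0])+.725+np.pi/2, np.hypot(*p)
def go(t1,n=6,lim=30,feed=.15):
    t0=ang()[0]
    for t in np.linspace(t0,t1,n+1)[1:]:
        if r.move_l(pos(t),Q(t-.725),feed=feed,until_force=lim): print("stop at",t,ang(),np.round(readout.current_wrist_force(),1)); return True
    print("ang",np.round(ang(),3),np.round(readout.current_wrist_force(),1)); return False
E
cat > s5.py <<'E'
from lev import *
g=(.5885,-.2455); t=np.arctan2(g[1]-H[1],g[0]-H[0])+.725+np.pi/2; print("t",t)
r.movep([*g,.24],Q(t-.725)); r.move_l([*g,.126],feed=.15)
effector.grasp(30); print(readout.current_opening(),readout.current_wrist_force())
go(0.02)
f=grab_frame("scene");cv2.imwrite("pics/h0.png",f["image"])
go(1.42)
f=grab_frame("scene");cv2.imwrite("pics/h1.png",f["image"]); 
for o in("pad_face","jaw","lever_grip","lever_hinge"): print(o,[(np.round(d["point"],3),round(d["score"],2)) for d in spotter.tip_of(o,f)][:2])
print(readout.current_time())
cv2.imwrite("pics/h.png",np.hstack([cv2.resize(cv2.imread(f"pics/h{i}.png")[110:350,150:410],None,fx=1.5,fy=1.5) for i in(0,1)]))
E
python3 s5.py
```

```text
t 1.3149502314679817
0.024238249441934662 [-0.08706232 -0.4436297   1.36906202]
ang [0.027 0.13 ] [-1.8 -0.3  4.4]
ang [1.425 0.129] [-1.9  2.4  7.5]
pad_face [(array([0.551, 0.036, 0.069]), 0.65), (array([0.729, 0.128, 0.026]), 0.54)]
jaw [(array([ 0.457,  0.336, -0.003]), 0.51), (array([0.694, 0.13 , 0.024]), 0.37)]
lever_grip [(array([ 0.602, -0.241,  0.145]), 0.68), (array([ 0.514, -0.136,  0.002]), 0.32)]
lever_hinge [(array([ 0.515, -0.138,  0.142]), 0.91)]
24.8667
```

View pics/h.png

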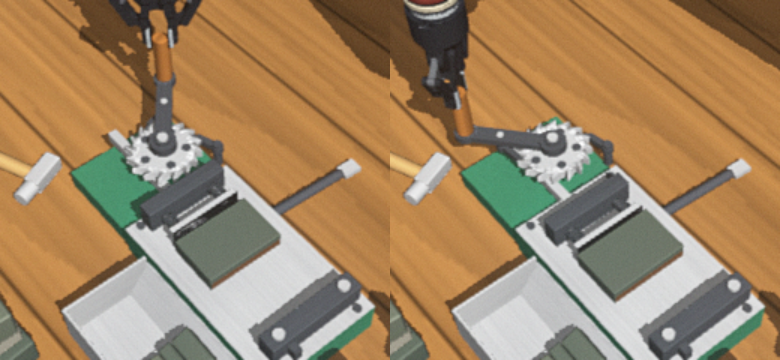

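The jaw moved about 30 mm: the left picture shows the lever fully back at (163,95), the right shows it forward at (462,120) with jaw and blank advanced. I do two more strokes.

```bash
cat > s6.py <<'E'
from lev import *
for i in range(2):
    go(0.02,4); go(1.42,4)
    f=grab_frame("scene");cv2.imwrite(f"pics/i{i}.png",f["image"]); 
    for o in("pad_face","lever_grip","fence"): print(o,[(np.round(d["point"],3),round(d["score"],2)) for d in spotter.tip_of(o,f)][:2])
print(readout.current_time(),readout.current_opening())
cv2.imwrite("pics/i.png",np.hstack([cv2.resize(cv2.imread(f"pics/i{i}.png")[110:350,150:410],None,fx=1.5,fy=1.5) for i in(0,1)]))
E
python3 s6.py
```

```text
ang [0.023 0.13 ] [-0.1 -0.5  6.2]
ang [1.425 0.128] [-3.7  4.7  9.6]
pad_face [(array([0.549, 0.066, 0.072]), 0.8)]
lever_grip [(array([ 0.601, -0.239,  0.144]), 0.6)]
fence [(array([0.542, 0.192, 0.048]), 0.73)]
ang [0.024 0.13 ] [1.2 1.8 6. ]
ang [1.426 0.128] [-3.9  4.3  9.7]
pad_face [(array([0.55 , 0.092, 0.07 ]), 0.69)]
lever_grip [(array([ 0.6  , -0.235,  0.143]), 0.92)]
fence [(array([0.544, 0.196, 0.05 ]), 0.82)]
33.2667 0.024792117974365667
```

View pics/i.png

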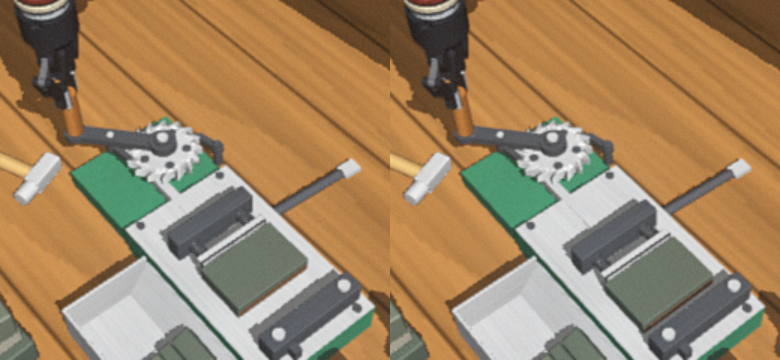

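The jaw has advanced 90 mm. About 20 mm of gap remains in front of the blank at (660,285), so one more full stroke should give about 10 mm of pad.

```bash
cat > s7.py <<'E'
from lev import *
go(0.02,4); go(1.42,4,lim=40)
for n in("scene","side"):
    f=grab_frame(n);cv2.imwrite(f"pics/j_{n}.png",f["image"]); 
    for o in("pad_face","lever_grip","fence","blank","jaw"): print(o,[(np.round(d["point"],3),round(d["score"],2)) for d in spotter.tip_of(o,f)][:2])
print(readout.current_time(),readout.current_opening())
cv2.imwrite("pics/j.png",np.hstack([cv2.resize(cv2.imread("pics/j_scene.png")[180:370,220:420],None,fx=2,fy=2),cv2.resize(cv2.imread("pics/j_side.png")[180:370,270:470],None,fx=2,fy=2)]))
E
python3 s7.py
```

```text
ang [0.026 0.13 ] [1.6 2.  5.9]
ang [1.422 0.128] [-4.2  5.6 10.2]
pad_face [(array([0.551, 0.111, 0.073]), 0.94), (array([ 0.7  , -0.347,  0.003]), 0.47)]
lever_grip [(array([ 0.599, -0.239,  0.144]), 0.97), (array([ 0.712,  0.119, -0.002]), 0.71)]
fence [(array([0.544, 0.194, 0.05 ]), 0.94)]
blank [(array([0.552, 0.15 , 0.045]), 0.75)]
jaw []
pad_face [(array([0.55 , 0.113, 0.064]), 0.69)]
lever_grip [(array([ 0.596, -0.234,  0.144]), 0.9)]
fence [(array([0.545, 0.193, 0.047]), 0.72)]
blank [(array([0.551, 0.151, 0.05 ]), 0.61), (array([ 0.716,  0.119, -0.001]), 0.43)]
jaw [(array([ 0.555,  0.176, -0.004]), 0.97)]
37.875 0.02455117344410423
```

View pics/j.png

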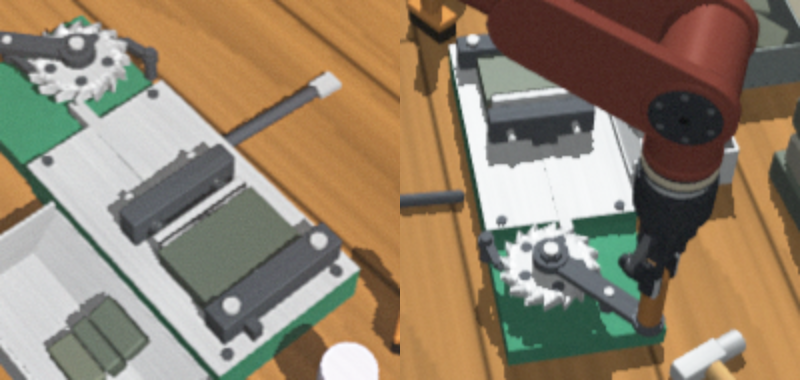

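Blank appears against the fence. I let go, retreat, and measure the jaw displacement in the images.

```bash
cat > s8.py <<'E'
from lev import *
effector.let_go(); p=readout.current_position(); r.move_l([p[0],p[1],.24],feed=.2)
r.movep([.45,-.30,.35],Q(0))
for n in("scene","side"):
    f=grab_frame(n);cv2.imwrite(f"pics/k_{n}.png",f["image"]); 
    for o in("pad_face","fence","blank","jaw","brush","scrap0","lever_grip"): print(o,[(np.round(d["point"],3),round(d["score"],2)) for d in spotter.tip_of(o,f)][:3])
print(readout.current_time())
def warp(n,img,z): # top-down ortho at height z, 4 px/mm? 3px/mm: x down .47-.63, y right -.1-.2
    xs=np.linspace(.47,.63,240); ys=np.linspace(-.10,.22,640); X,Y=np.meshgrid(xs,ys,indexing="ij")
    uv=proj(n,np.c_[X.ravel(),Y.ravel(),np.full(X.size,z)]).astype(np.float32)
    return cv2.remap(img,uv[:,0].reshape(X.shape),uv[:,1].reshape(X.shape),cv2.INTER_CUBIC)
for n in("scene","side"):
    o=[]
    for pre in("a","k"):
        w=warp(n,cv2.imread(f"pics/{pre}_{n}.png"),.09)
        for k in range(0,640,40): w[:6 if k%200 else 14,k]=(0,0,255)
        o.append(w)
    cv2.imwrite(f"pics/w_{n}.png",np.vstack(o))
E
python3 s8.py
```

```text
pad_face [(array([0.55 , 0.113, 0.074]), 0.63)]
fence [(array([0.544, 0.193, 0.047]), 0.94)]
blank []
jaw []
brush [(array([0.456, 0.338, 0.001]), 0.83), (array([0.685, 0.331, 0.006]), 0.73)]
scrap0 [(array([0.724, 0.129, 0.027]), 0.89), (array([0.673, 0.137, 0.023]), 0.86), (array([0.695, 0.132, 0.027]), 0.79)]
lever_grip [(array([ 0.584, -0.25 ,  0.144]), 0.64)]
pad_face []
fence []
blank []
jaw [(array([ 0.686,  0.334, -0.002]), 0.31)]
brush [(array([0.457, 0.333, 0.003]), 0.86), (array([0.678, 0.133, 0.025]), 0.4)]
scrap0 [(array([0.728, 0.126, 0.026]), 0.66), (array([ 0.702, -0.347,  0.004]), 0.65), (array([ 0.684,  0.334, -0.002]), 0.62)]
lever_grip [(array([ 0.579, -0.248,  0.147]), 0.66)]
40.8083
```

View pics/w_scene.png

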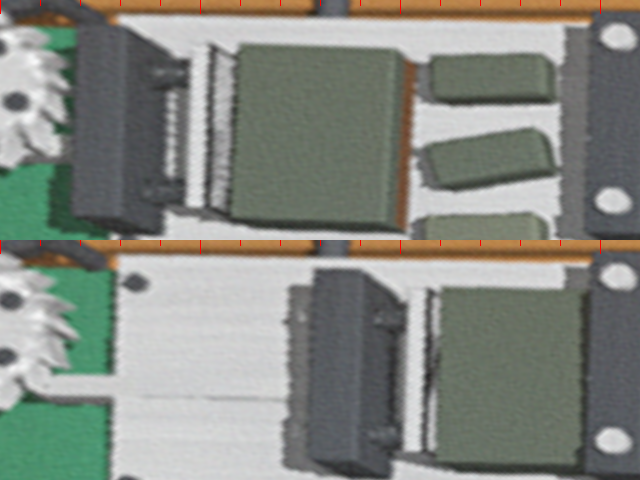

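View pics/w_side.png

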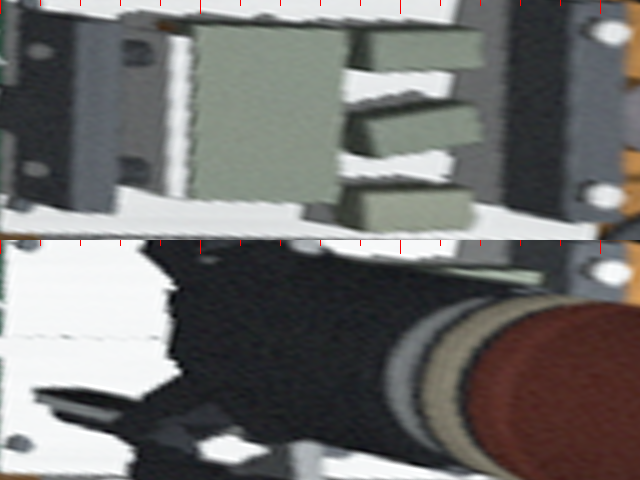

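View pics/k_scene.png

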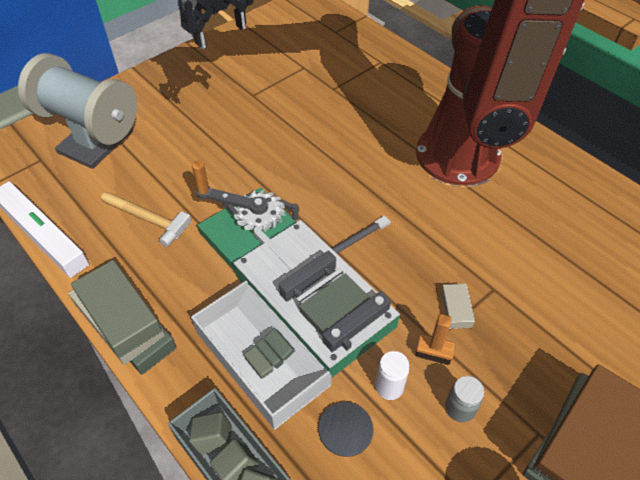

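```bash
python3 -c "
from rig import r,readout
r.sleep(.3);print(readout.current_time(),readout.current_wrist_force()); r.job_done()"
```

```text
41.1083 [ 0.45768988 -0.13820989 -0.37017345]
the job is handed in; nothing more can be done
```

I swept the three offcuts into the tray with the brush in one pass and stood it back in its place. I then swung the lever four full strokes (12 notches), let go, retreated and handed the job in at about 41 s.

**Last checks, from the scene camera:**
- **Offcuts:** all three lie in the tray.
- **Brush:** it stands upright at about (0.457, 0.335).
- **Jaw and pad:** the jaw moved about 118 mm and the pad face about 108.5 mm, so the pad is pressed in by about 9.5 to 10 mm. That is inside 7–19 mm but under the 13 mm target. I stopped there because one more notch would have gone to about 20 mm.
- **Blank:** it lies against the fence.
- **Bystanders:** none looks moved. I compared them by eye only.

**What I could not confirm:**
- **Side camera:** the arm blocked its final view of the clamp, so the pad figure rests on the scene camera alone. The network's jaw position in the earlier side view, with the lever still held, was several mm further along than the notches allow, so I did not rely on it.
- **Blank on fence:** the force there was not measured directly. A pad compression of 10 mm implies roughly 15 N less friction.
- **Lever:** it showed a little way back from fully forward after release, but the jaw kept its notches.

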